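Wedge the rocking gas forge steady

ROBOT

A 7-joint arm with a two-finger parallel gripper is mounted at the origin on the work surface. World frame = base frame: x ahead of the robot, y to its left, z up, the work surface at z = 0. Lengths are in mm, angles in rad, forces in N, time in s.
With the tool pointing down it reaches from about 400 to 850 mm from the base axis. Payload 10.4 kg.
Tool frame: the origin (TCP) lies at the very end of the fingers, on their centre line; the grasp point (between the pads) lies 19 mm behind it; z points along the fingers, y is the direction in which the jaws open and shut (so a half turn about z gives the same grasp; the last joint's range is limited). The gripper opens to 85 mm and grips with 20 to 120 N. Pads are 22 mm wide; open, the fingers measure 114 mm over their backs; the gripper's body (76 mm by 85 mm) begins 54 mm behind the grasp point. The pads swing forward as they close: fully open they stand 13 mm farther back than shut.
Start: joints at [1.242, 0.332, -0.065, 1.46, 0.022, 1.35, -0.088], TCP at [188.182, -596.019, 231.338] pointing down, gripper open.
Joint ranges: [-2.6, 2.6], [-0.5, 2.12], [-1.47, 1.34], [0.16, 2.42], [-1.27, 4.41], [0.06, 2.06], [-2.6, 2.6]. Speed limits (rad/s): [2.22, 2.22, 2.79, 2.79, 3.14, 3.14, 3.14].

INTERFACE

Orientations are given as a rotation vector (axis times angle).
In Python, from bench import get_state, vision, arm gives the robot as it stands.
- The arm moves only by the tool jog_arm, never from a script. Its argument "series" is one flat list of numbers, 5 for each row, row after row: the shift along the tool's x, y, z in mm, then the turn about the tool's z in degrees, then the closure, from 0 (fully open) to 1 (shut). A call has exactly 10 rows; each row is the pose to reach, as a shift and turn from the pose commanded when the call began, along the tool's axes at that moment; what a row does not reach only later rows make up. A row lasts 1/8 s, in which the tool goes at most 62.5 mm and 10.7 degrees, less where a joint would pass 70% of its speed; a pose out of reach is approached as far as the arm can. A call with a gripper value outside its range is refused whole. The fingers move at their own pace and stop on an object; "squeeze" is the grip in N (left out, the last holds). Time passes only in rows, so rows that repeat a pose let the fingers close, or fill a call up. It gives the time, the measured TCP pose, the force and the opening at its end, in the units of the state.
- get_state(): the state, without advancing time (a new reading comes with each control period).
- vision.snapshot(name): name is "scene" or "top" or "wrist"; returns a dict with "color" (480x640x3 uint8, blue, green, red), "z_map" (480x640 float32, mm along the optical axis (not along the pixel's ray), 0 where there is no reading), "fx", "fy", "cx", "cy" (pixels), "cam_to_world" (4x4, takes a point from camera to world coordinates). Camera axes: x right, y down, z forward; pixel columns grow to the right and rows downward; lengths in mm; the calibration is good to about 2 mm. A picture is of the moment at which its call begins.
- arm.close_job(): hands the job in, once; it reports no verdict.
The state is a dict: "clock": time; "q": joint angles; "qvel": joint speeds; "joint_torque": joint torques, N m; "eef_pos": TCP position; "tool_rot": TCP orientation; "force": force on the tool from outside, world axes, zero at the start; "moment": the same for the moment, N m; "width": opening from 0.0 (shut) to 1.0 (fully open).
Only numpy, scipy, OpenCV 4.12 (cv2) and the standard library are available. Lean on these libraries where they do the work, as an engineer would, in place of code of your own. Each camera call takes 0.05 s, during which the arm holds its last target.

TASK

The cold gas forge on the smithy bench rocks, because the leg at its corner next to the steel wedge is short. With the fingertips slide the wedge along the bench, thin end first, under the middle of that foot until it bears and the forge no longer rocks, without jacking the forge out of level or shoving it along the bench. Then prove it by pressing firmly down on the forge's top at the corner above that leg (if it still dips, push the wedge further and press again), and finish with the hand clear; nothing is picked up, and the hammer, tongs, brick and billet are left alone.

Things in the scene. Friction and masses are not known exactly. Their poses are not given: they have to be found in the camera images.
- forge: Small gas forge, 5 kg: grey steel box shell 240 (its x) x 190 (y) mm, underside 75, flat top 235 mm above the bench; pipe burner on top leaning to +y, to 415 mm; 50 mm work rest at its -x end. Four splayed legs, round feet 32 mm wide centred at x +-125, y +-105, outside the shell. Origin: bench level under its centre; z up, x away from the robot, y left. Starts level on three feet.
- short_foot (a point): Centre of the underside of the short leg's round foot plate (32 mm across, 6 mm thick), at x +125, y -105 mm in the forge's frame (far right as seen from the robot). Its height is the gap to the bench, 5 to 9 mm at the start. 3 to 6 N on the top corner above it tips the forge until this foot meets the bench.
- forge_corner (a point): Test point on the forge's flat top, 235 mm up, at the corner above the short leg, 15 mm in from both edges (x +105, y -80 mm in the forge's frame). No other part stands on the top within 100 mm of it. Once the wedge bears, pressing here with 10 to 20 N makes it dip by hardly 1 mm.
- wedge: Plain steel wedge, 110 x 40 mm, 20 mm thick at the back, 2 mm at the thin end, 0.38 kg; slides under 1.5 to 3 N. Origin: centre of the flat underside; x to the thin end (thin end at +55, back face at -55 mm), z up. Starts beside the short foot, thin end pointing roughly at it, 10 to 60 mm away, within 0.3 rad of the forge's y. When it bears, 18 to 43 mm of it lie under the foot plate's near edge.
- wedge_face (a point): Middle of the wedge's sloping top face, 11 mm above the underside; its z is square to the slope, its x runs down the slope to the thin end (0.162 rad below level).
- hammer: Bystander: forging hammer lying flat, 310 mm long, wooden handle 25 mm thick, head 36 mm high. Origin on the bench under the handle's middle, head at +x.
- tongs: Bystander: closed steel tongs lying flat, 290 mm long, 18 mm high. Origin on the bench under the rivet.
- brick: Bystander: pale half firebrick 114 x 114 x 64 mm. Origin: centre of the underside.
- billet: Bystander: square steel bar 22 x 160 x 22 mm, long along its y. Origin: centre of the underside.
Things that resemble listed ones, but are neither listed nor needed, are in the scene too. What is shaped like the wedge but blue, orange or pink is not meant.

How it is judged:
By the outcome, as a careful person would: the job done as asked, in the order asked, and still so for the second after the job is handed in, with the robot touching nothing.
It also fails if it takes over 64 s, if anything falls off the work surface, if the arm or the gripper's body presses on something with over 40 N, if the wrist force passes 120 N, or if a joint passes its speed limit or range.

## Working session

There is one attempt and no reset: what is moved stays moved. The work goes in short steps, Python scripts to look and compute and a tool call to move; the robot and the scene stay as the last step left them, time stands still between calls to the robot, and variables do not carry over. Pictures are saved under pics/ and viewed, and the job is handed in when it is done.

Besides the shell and the picture viewer there is one more tool, called in YAML: its name, and indented under it one key for each argument. jog_arm: Moves the arm, as the interface text tells. Its arguments: {"type":"object","properties":{"series":{"type":"array","items":{"type":"number"}},"squeeze":{"type":"number"}},"required":["series"]}

```bash
ls; mkdir -p pics
python3 - <<'E'
from bench import get_state, vision
import cv2,numpy as np,pickle
s=get_state();print(s)
for n in ["scene","top","wrist"]:
    d=vision.snapshot(n);cv2.imwrite(f"pics/{n}0.png",d["color"]);pickle.dump(d,open(f"{n}0.pkl","wb"))
    print(n,d["fx"],d["fy"],d["cx"],d["cy"]);print(np.round(d["cam_to_world"],3))
E
```

```text
pics
{'clock': 0.0, 'q': array([ 1.24238943,  0.33285604, -0.06468796,  1.46093766,  0.02164541,
        1.34990935, -0.08849854]), 'qvel': array([-3.91729600e-04, -2.40376190e-03,  2.80959421e-04,  4.70263032e-04,
       -4.34007759e-04,  1.26696001e-03, -6.78817853e-05]), 'joint_torque': array([ 5.59387263e-04, -6.25437856e+01,  4.95822716e-02, -3.91601837e+01,
        1.62872009e-02,  9.84538696e-03, -3.50381799e-05]), 'eef_pos': array([ 188.02443982, -595.65307004,  230.52755806]), 'tool_rot': array([-3.10357532e+00, -4.78313813e-01,  5.14720716e-04]), 'force': array([ 0.66051793, -0.06148078,  0.98392693]), 'moment': array([-0.04438879, -0.05149583,  0.01038897]), 'width': 1.0030612069077396}
scene 612.4314864122472 612.4314864122472 324.4529705337205 236.73588508215107
[[-8.850000e-01  3.140000e-01 -3.440000e-01  1.079009e+03]
 [ 4.660000e-01  6.110000e-01 -6.400000e-01  8.452440e+02]
 [ 9.000000e-03 -7.270000e-01 -6.870000e-01  1.201447e+03]
 [ 0.000000e+00  0.000000e+00  0.000000e+00  1.000000e+00]]
top 612.5448050553033 612.5448050553033 311.3038432079102 241.85407089799156
[[ 1.400000e-02 -9.980000e-01  5.500000e-02  4.548460e+02]
 [-1.000000e+00 -1.500000e-02 -1.600000e-02 -1.155560e+02]
 [ 1.600000e-02 -5.500000e-02 -9.980000e-01  1.668115e+03]
 [ 0.000000e+00  0.000000e+00  0.000000e+00  1.000000e+00]]
wrist 358.19488790071847 358.19488790071847 321.94263086523796 246.49811802626806
[[ 3.01000e-01 -9.01000e-01 -3.13000e-01  2.68385e+02]
 [-9.54000e-01 -2.84000e-01 -9.80000e-02 -5.70403e+02]
 [-1.00000e-03  3.28000e-01 -9.45000e-01  3.72711e+02]
 [ 0.00000e+00  0.00000e+00  0.00000e+00  1.00000e+00]]
```

View pics/scene0.png

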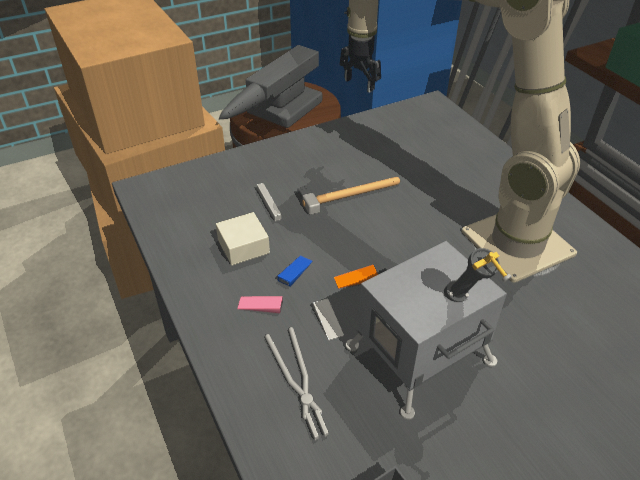

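View pics/top0.png

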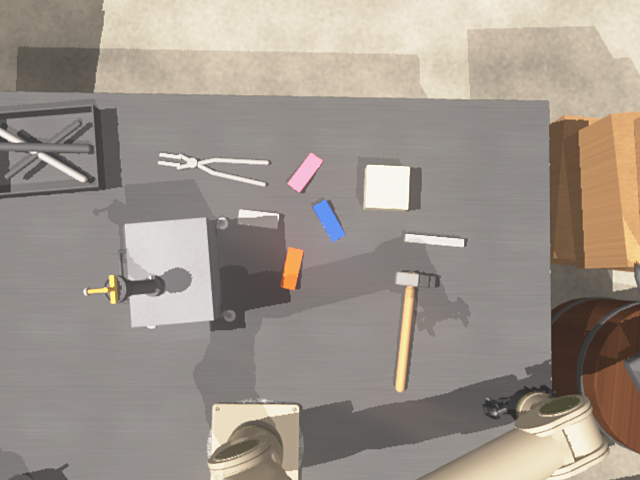

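View pics/wrist0.png

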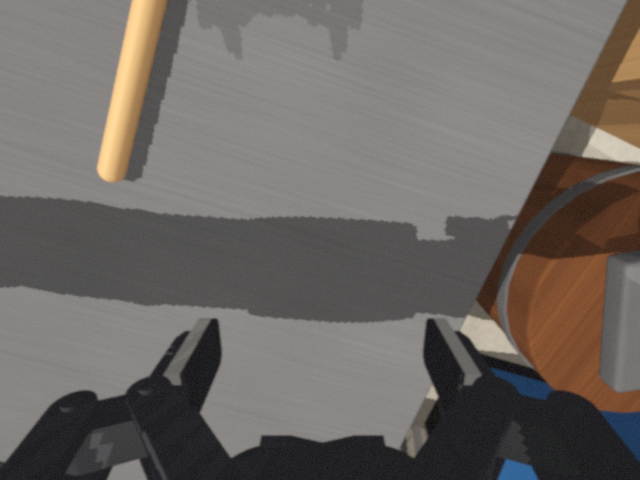

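Top: the steel wedge is at about (258,218), with the short foot at (223,224). In the scene view they are at (326,320) and (352,345). The blue, orange and pink wedges are decoys.

```bash
cat > h.py <<'E'
import numpy as np,cv2,pickle
def ray(d,u,v,z):
    T=d["cam_to_world"];r=T[:3,:3]@np.array([(u-d["cx"])/d["fx"],(v-d["cy"])/d["fy"],1.]);o=T[:3,3]
    return o+r*(z-o[2])/r[2]
def dep(d):
    v,u=np.mgrid[:480,:640];z=d["z_map"];p=np.stack([(u-d["cx"])/d["fx"]*z,(v-d["cy"])/d["fy"]*z,z,np.ones_like(z)],-1)
    return (p@d["cam_to_world"].T)[...,:3]
E
python3 - <<'E'
from h import *
t=pickle.load(open("top0.pkl","rb"));s=pickle.load(open("scene0.pkl","rb"))
def crop(d,u,v,w,h,k,n): cv2.imwrite(n,cv2.resize(d["color"][v:v+h,u:u+w],None,fx=k,fy=k,interpolation=cv2.INTER_CUBIC))
crop(t,110,190,190,145,4,"pics/tc.png");crop(s,290,230,220,165,3.6,"pics/sc.png")
P=dep(t)
# forge top
m=(abs(P[...,2]-235)<6)&(t["z_map"]>0);m=cv2.morphologyEx(m.astype(np.uint8),cv2.MORPH_OPEN,np.ones((5,5)))
c=max(cv2.findContours(m,0,1)[0],key=cv2.contourArea)
r=cv2.minAreaRect(c);print("top px",r)
for q in cv2.boxPoints(r):print(q,ray(t,*q,235))
# white-ish things
g=t["color"].astype(int);sat=g.max(2)-g.min(2)
m=((g.min(2)>150)).astype(np.uint8);m[:, :110]=0
for c in cv2.findContours(m,0,1)[0]:
    if cv2.contourArea(c)>15:
        r=cv2.minAreaRect(c);x,y=map(int,r[0]); print(r,ray(t,*r[0],5),P[y,x,2])
E
```

```text
top px ((168.806640625, 271.4481201171875), (102.3128890991211, 82.40524291992188), 85.36454010009766)
[123.60454 223.78883] [569.65586197 300.91231276 235.        ]
[205.74025 217.12917] [588.19810259 109.99190504 235.        ]
[214.00874 319.10742] [350.94323613  85.34235688 235.        ]
[131.87303 325.7671 ] [333.2218416  274.64955497 235.        ]
((291.5, 474.5), (9.0, 11.0), 90.0) [-74.57828321 -97.46258174   5.        ] 13.992363176867912
((229.8076934814453, 468.0384826660156), (18.827146530151367, 43.14554214477539), 78.69007110595703) [-59.11965494  66.82195986   5.        ] 329.65070974748915
((544.5, 442.5), (188.99996948242188, 72.99998474121094), -0.0) [  15.60444385 -775.95514569    5.        ] 632.1539101332544
((243.8954620361328, 414.186767578125), (45.35280990600586, 103.80491638183594), 62.927921295166016) [82.50546571 32.21058493  5.        ] 11.102893833792677
((265.0, 400.0), (4.0, 14.0), 90.0) [120.54405931 -23.47549268   5.        ] 3.6251242054163413
((524.1013793945312, 401.8581237792969), (3.2549338340759277, 19.18086051940918), 35.53767776489258) [ 122.9
[... 1058 characters left out ...]
248291) [619.37074524   4.36164183   5.        ] 18.404537785284447
((386.1396179199219, 187.37075805664062), (45.04362106323242, 44.928321838378906), 2.2025983333587646) [ 698.93320929 -344.53155751    5.        ] 64.50380024432525
((304.76202392578125, 171.74855041503906), (15.339227676391602, 40.094276428222656), 38.04704284667969) [ 738.35118432 -121.1049647     5.        ] 10.890996919002419
((211.97999572753906, 165.63998413085938), (110.16725158691406, 26.4457950592041), 8.130102157592773) [750.96301003 132.4707793    5.        ] -5.201436876307753
((374.5, 60.99999237060547), (121.99998474121094, 528.9998779296875), 90.0) [1050.59988496 -309.74760879    5.        ] -758.2148281010968
```

View pics/tc.png

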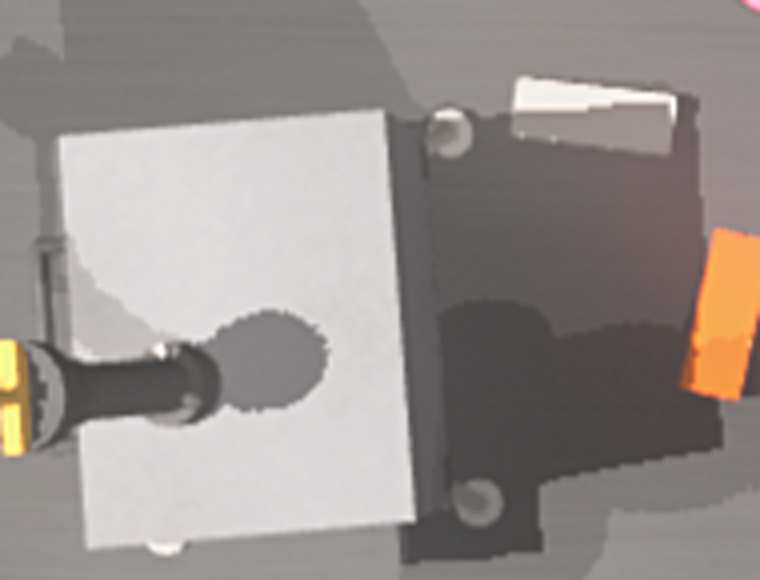

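View pics/sc.png

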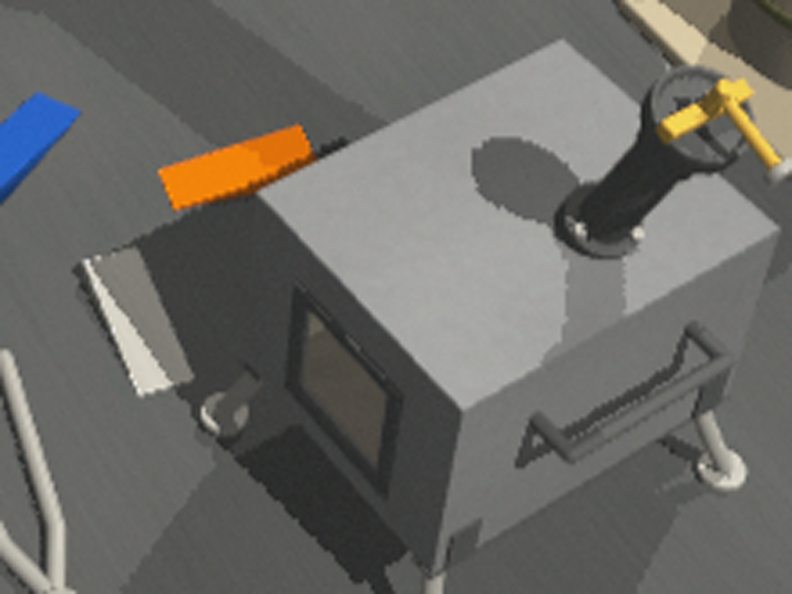

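Run:
```python
from h import *
t=pickle.load(open("top0.pkl","rb"));s=pickle.load(open("scene0.pkl","rb"))
def T(x,y,z): return ray(t,(x+.5)/4-.5+110,(y+.5)/4-.5+190,z)
def S(x,y,z): return ray(s,(x+.5)/3.6-.5+290,(y+.5)/3.6-.5+230,z)
def rep(n,L,names):
    print(n)
    for a,b in zip(names,L): print(' ',a,np.round(b,1))
FT=[T(60,137,235),T(385,110,235),T(414,520,235),T(87,549,235)]
FS=[S(466,409,235),S(262,193,235),S(563,40,235),S(778,230,235)]
for n,F in(("top",FT),("scene",FS)):
    rep(n,F,["+x+y","+x-y","-x-y","-x+y"]);F=np.array(F)
    c=F.mean(0);x=(F[0]+F[1]-F[2]-F[3])[:2];y=(F[0]+F[3]-F[1]-F[2])[:2]
    ax=np.arctan2(x[1],x[0]);ay=np.arctan2(-y[0],y[1]);a=(ax+ay)/2
    print("c",c,"len",np.linalg.norm(x)/2,np.linalg.norm(y)/2,"ang",ax,ay)
    R=np.array([[np.cos(a),-np.sin(a)],[np.sin(a),np.cos(a)]])
    print("foot",c[:2]+R@[125,-105],"corner",c[:2]+R@[105,-80], "other foot -x-y",c[:2]+R@[-125,-105])
print("foot seen T",T(449,132,13),"S",S(226,412,13),"other near foot T",T(478,501,6))
W=[T(517,76,2),T(512,136,2),T(671,155,20),T(677,97,20)]
rep("wedge T",W,["thin far","thin near","back near","back far"])
V=[S(141,395,2),S(192,378,2),S(137,248,20),S(83,260,20)]
rep("wedge S",V,["thin far","thin near","back near","back far"])
for w in (W,V):
    w=np.array(w);d=(w[0]+w[1]-w[2]-w[3])[:2]/2;print("c",w.mean(0),"len",np.linalg.norm(d),"ang",np.arctan2(d[1],d[0]),"wid",np.linalg.norm((w[0]-w[1])[:2]),np.linalg.norm((w[2]-w[3])[:2]))
```

```text
top
  +x+y [569.5 298.5 235. ]
  +x-y [588.2 109.7 235. ]
  -x-y [349.7  87.4 235. ]
  -x+y [330.7 275.7 235. ]
c [459.52120101 192.82374978 235.        ] len 239.72471031186876 189.55231402351407 ang 0.09426749903497512 0.09983808506076015
foot [594.10751301 100.43043497] corner [571.77911897 123.37477674] other foot -x-y [345.28399467  76.20530919]
scene
  +x+y [571.3 295.8 235. ]
  +x-y [589.7 109.4 235. ]
  -x-y [353.2  84.1 235. ]
  -x+y [336.7 272.7 235. ]
c [462.72412345 190.49460348 235.        ] len 236.7325348700599 188.30542021572703 ang 0.10250497668885802 0.09290104377045488
foot [597.37048281  98.18881866] corner [575.02717466 121.11863726] other foot -x-y [348.56276868  73.80190844]
foot seen T [594.60693111 101.06957202  13.        ] S [597.41702259  98.33721109  13.        ] other near foot T [346.19251     77.07408857   6.        ]
wedge T
  thin far [634.5  57.1   2. ]
  thin near [593.5  59.7   2. ]
  back near [580.7 -49.4  20. ]
  back far [620.  -52.8  20. ]
wedge S
  thin far [636.8  52.9   2. ]
  thin near [599.4  56.2   2. ]
  back near [585.6 -49.6  20. ]
  back far [624.5 -57.2  20. ]
c [607.19125415   3.61701132  11.        ] len 110.35450176429967 ang 1.4471777126324021 wid 41.16129567202943 39.44901506227318
c [6.11574564e+02 5.98104041e-01 1.10000000e+01] len 108.70637962391291 ang 1.450353506877781 wid 37.546844657791986 39.57187989413177
```

```bash
cat >> h.py <<'E'
def shift(cur,tgt):
    "cur,tgt: (x,y,z,phi) world; phi=heading of tool x, tool z down -> tool dx,dy,dz,turn deg"
    p=cur[3];ex=np.array([np.cos(p),np.sin(p),0]);ey=np.array([np.sin(p),-np.cos(p),0])
    d=np.array(tgt[:3])-cur[:3]
    return np.round([d@ex,d@ey,-d[2],-np.degrees(tgt[3]-p)],2)
def after(cur,s):
    p=cur[3];ex=np.array([np.cos(p),np.sin(p),0]);ey=np.array([np.sin(p),-np.cos(p),0])
    q=np.array(cur[:3])+s[0]*ex+s[1]*ey-np.array([0,0,s[2]]);return (*q,p-np.radians(s[3]))
E
python3 - <<'E'
from h import *
c=(188.182,-596.019,231.338,.3058)
print(shift(c,(609,-60,200,1.449)))
E
```

```text
[ 562.67 -384.46   31.34  -65.5 ]
```

jog_arm:
  series: [20,-14,1,-2,0,60,-41,3,-7,0,105,-72,6,-12,0,155,-106,9,-18,0,205,-140,11,-24,0,255,-174,14,-30,0,305,-208,17,-36,0,350,-239,20,-41,0,390,-266,22,-46,0,422,-288,23,-49,0]

```text
clock: 1.4
eef_pos: [504.8, -192.4, 208.1]
tool_rot: [-2.624, -1.727, -0.0]
force: [0.7, -0.7, 0.2]
width: 1.001
```

Run:
```python
from h import *
from bench import get_state
s=get_state();print(s["q"].round(2),s["eef_pos"].round(1),s["tool_rot"].round(3),s["clock"])
c=(188.182,-596.019,231.338,.3058)
c=after(c,(422,-288,23,-49));print(c,shift(c,(609,-60,200,1.449)))
```

```text
[ 0.73  0.2  -0.51  1.7   0.1   1.27 -0.2 ] [ 504.8 -192.4  208.1] [-2.624 -1.727 -0.   ] 1.4
(np.float64(503.89973311127875), np.float64(-194.33465502365493), np.float64(208.338), np.float64(1.1610113334772214)) [165.09  42.88   8.34 -16.5 ]
```

jog_arm:
  series: [20,5,1,-2,0,50,13,2,-5,0,85,22,4,-8,0,120,31,6,-12,0,145,37,7,-14.5,0,160,41,8,-16,0,165,42,8,-16.5,0,165,42,8,-16.5,0,165,42,8,-16.5,0,165,42,8,-16.5,0]

```text
clock: 2.65
eef_pos: [607.9, -60.6, 200.5]
tool_rot: [2.353, 2.08, -0.0]
force: [1.2, 0.3, -0.6]
width: 1.001
```

Run:
```python
from h import *
from bench import get_state,vision
s=get_state();print(s["q"].round(2),s["eef_pos"].round(1),s["tool_rot"].round(3),s["clock"])
d=vision.snapshot("wrist");cv2.imwrite("pics/w1.png",d["color"]);pickle.dump(d,open("w1.pkl","wb"));print(d["cam_to_world"].round(3))
d=vision.snapshot("scene");cv2.imwrite("pics/s1.png",d["color"])
```

```text
[ 0.5   0.38 -0.6   1.52  0.22  1.31 -0.25] [607.9 -60.6 200.5] [ 2.353  2.08  -0.   ] 2.65
[[ 9.92000e-01 -1.17000e-01 -4.00000e-02  6.17718e+02]
 [-1.23000e-01 -9.37000e-01 -3.26000e-01  2.36270e+01]
 [ 1.00000e-03  3.29000e-01 -9.44000e-01  3.42533e+02]
 [ 0.00000e+00  0.00000e+00  0.00000e+00  1.00000e+00]]
```

View pics/w1.png

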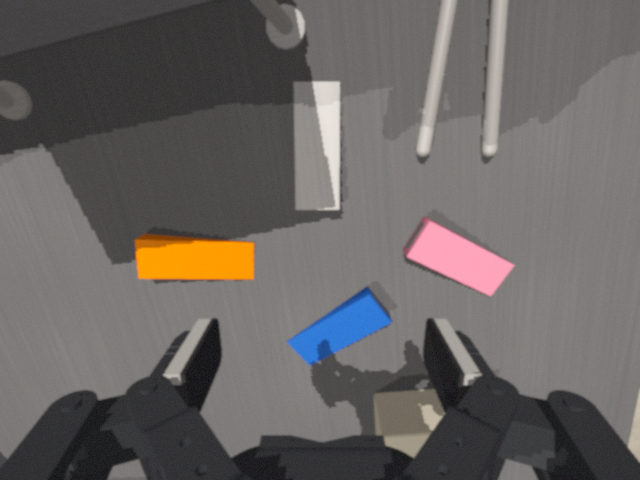

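View pics/s1.png

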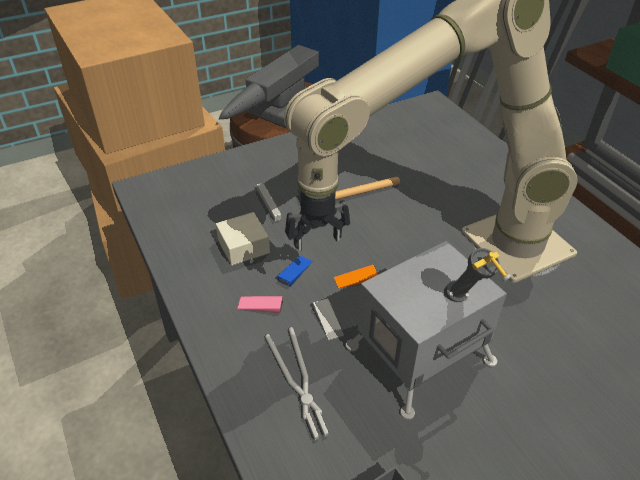

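Wrist view: the wedge corners are at about (294,81), (340,81), (340,210) and (296,210), well aligned with the tool. The short foot is at (286,26).

Run:
```python
from h import *
t=pickle.load(open("w1.pkl","rb"))
cv2.imwrite("pics/w1c.png",cv2.resize(t["color"][0:220,220:380],None,fx=3.6,fy=3.6,interpolation=cv2.INTER_CUBIC)[:600])
cv2.imwrite("pics/w1c.png",cv2.resize(t["color"][0:160,220:380],None,fx=3.7,fy=3.7,interpolation=cv2.INTER_CUBIC))
w=np.array([ray(t,340,81,2),ray(t,293.5,81,2),ray(t,296,210,20),ray(t,340.5,210,20)]);print(w.round(1))
d=(w[0]+w[1]-w[2]-w[3])[:2]/2;print("c",w.mean(0),np.linalg.norm(d),np.arctan2(d[1],d[0]))
for z in(8,13):print(ray(t,286,26,z))
```

```text
[[637.7  54.8   2. ]
 [597.7  59.7   2. ]
 [584.9 -49.6  20. ]
 [625.6 -54.7  20. ]]
c [611.47642211   2.55462243  11.        ] 110.11543870232074 1.4570410646500083
[598.10556225 100.26395434   8.        ]
[598.39869755  99.11851469  13.        ]
```

View pics/w1c.png

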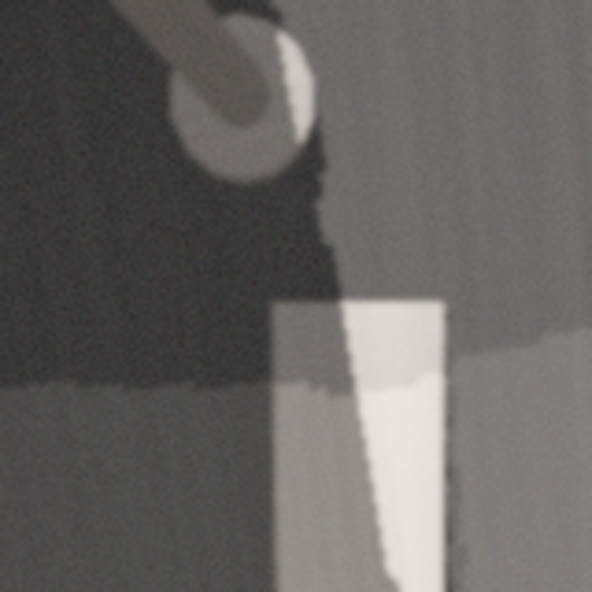

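jog_arm:
  series: [10,-1,15,-0.3,0,20,-3,50,-0.3,0,30,-4,90,-0.3,0,30,-4,130,-0.3,0,30,-4,160,-0.3,0,30,-4,180,-0.3,0,30,-4,190,-0.3,0,30,-4,195,-0.3,0,30,-4,197,-0.3,0,30,-4,197,-0.3,0]

```text
clock: 4.0
eef_pos: [608.3, -29.5, 3.9]
tool_rot: [2.347, 2.088, 0.001]
force: [0.2, 0.1, 0.6]
width: 1.0
```

Run:
```python
from h import *
from bench import get_state,vision
d=vision.snapshot("wrist");cv2.imwrite("pics/w2.png",d["color"])
d=vision.snapshot("scene");cv2.imwrite("pics/s2.png",cv2.resize(d["color"][180:380,250:500],None,fx=3,fy=3))
s=get_state();print(s["q"].round(2),s["eef_pos"].round(1),s["tool_rot"].round(3),s["clock"])
```

```text
[ 0.41  0.58 -0.55  1.69  0.36  0.97 -0.4 ] [608.2 -29.5   3.9] [2.347e+00 2.088e+00 1.000e-03] 4.1
```

View pics/w2.png

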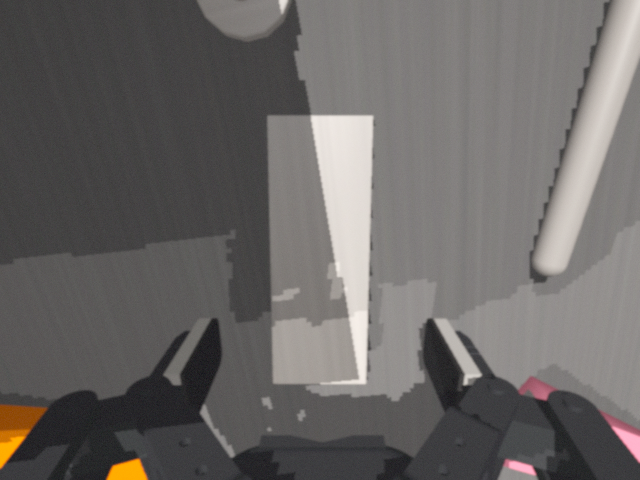

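View pics/s2.png

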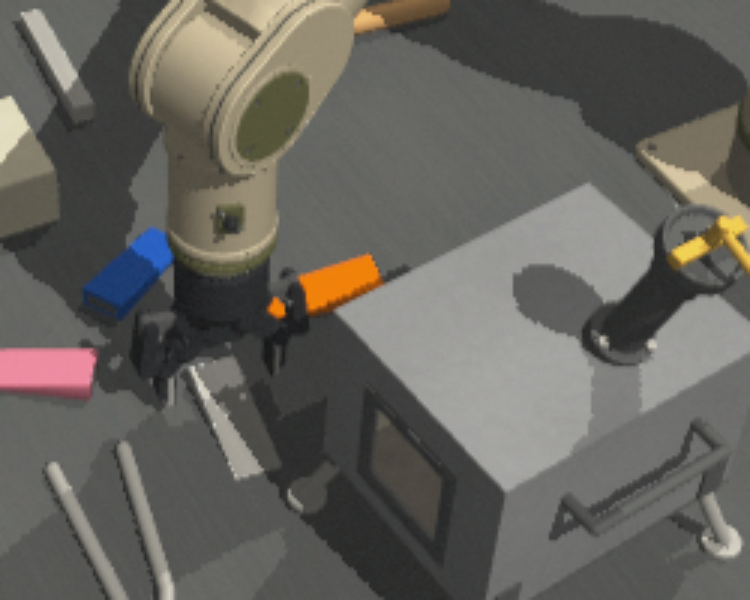

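The fingers straddle the wedge, which is centred at about px 320. I'll close gently.

jog_arm:
  series: [0,0,0,0,0.3,0,0,0,0,0.4,0,0,0,0,0.45,0,0,0,0,0.5,0,0,0,0,0.55,0,0,0,0,0.6,0,0,0,0,0.6,0,0,0,0,0.6,0,0,0,0,0.6,0,0,0,0,0.6]
  squeeze: 20

```text
clock: 5.35
eef_pos: [607.9, -29.5, 3.4]
tool_rot: [2.347, 2.088, -0.0]
force: [-1.1, -0.5, 3.7]
width: 0.462
```

Run:
```python
from h import *
from bench import get_state,vision
d=vision.snapshot("wrist");cv2.imwrite("pics/w3.png",d["color"]);pickle.dump(d,open("w3.pkl","wb"))
s=get_state();print(s["eef_pos"].round(1),s["tool_rot"].round(3),s["clock"],s["width"])
```

```text
[607.9 -29.5   3.4] [2.347 2.088 0.   ] 5.4 0.460987078095703
```

View pics/w3.png

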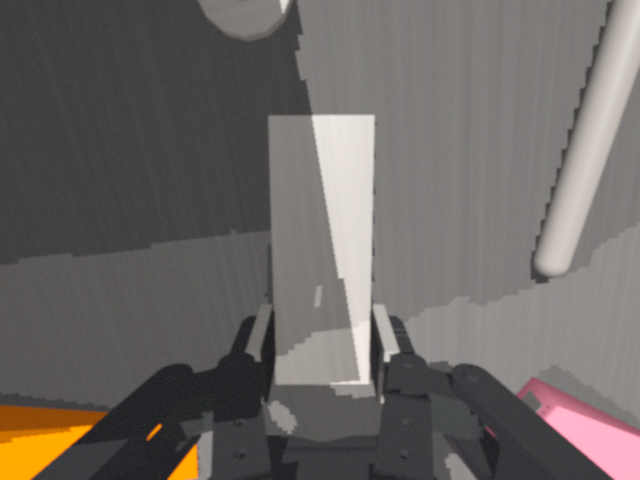

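Run:
```python
from h import *
t=pickle.load(open("w3.pkl","rb"))
a=ray(t,268.5,115,2);b=ray(t,375,115,2);tip=(a+b)/2;print(a,b,tip)
tcp=np.array([607.9,-29.5,3.4]);ph=1.4543
print(shift((*tcp,ph),(*tip,ph)))
L=np.hypot(*(tip-tcp)[:2]);F=np.array([598,99.3]);h=1.668;u=np.array([np.cos(h),np.sin(h)])
T=F-u*(26+L);print(L,T,shift((*tcp,ph),(*T,3.4,h)))
```

```text
[597.55630996  59.47360971   2.        ] [637.34329526  54.79385204   2.        ] [617.44980261  57.13373088   2.        ]
[87.16 -0.58  1.4  -0.  ]
87.15848814469327 [608.98210745 -13.32431689] [ 16.19  -0.81  -0.   -12.24]
```

jog_arm:
  series: [0,0,0,-1,0.6,1,0,0,-3,0.6,3,0,0,-5,0.6,5,0,0,-7,0.6,8,-0.5,0,-9,0.6,11,-0.8,0,-11,0.6,14,-0.8,0,-12.2,0.6,16,-0.8,0,-12.2,0.6,16,-0.8,0,-12.2,0.6,16,-0.8,0,-12.2,0.6]

```text
clock: 6.65
eef_pos: [608.9, -13.5, 3.4]
tool_rot: [2.111, 2.326, -0.001]
force: [0.4, -4.5, 5.0]
width: 0.463
```

```bash
cat > look.py <<'E'
import sys
from h import *
from bench import get_state,vision
n=sys.argv[1]
for c in sys.argv[2:]:
    d=vision.snapshot(c);cv2.imwrite(f"pics/{c}{n}.png",d["color"]);pickle.dump(d,open(f"{c}{n}.pkl","wb"))
s=get_state();r=s["tool_rot"];ph=(2*np.arctan2(r[1],r[0])+np.pi)%(2*np.pi)-np.pi
print(s["q"].round(2),s["eef_pos"].round(1),"phi",round(ph,4),r.round(3),s["force"].round(1),s["clock"],round(s["width"],3))
E
python3 look.py 4 wrist
```

```text
[ 0.41  0.6  -0.6   1.69  0.39  0.98 -0.23] [608.8 -13.5   3.4] phi 1.6674 [ 2.111e+00  2.326e+00 -1.000e-03] [ 0.2 -4.5  5. ] 6.7 0.459
```

View pics/wrist4.png

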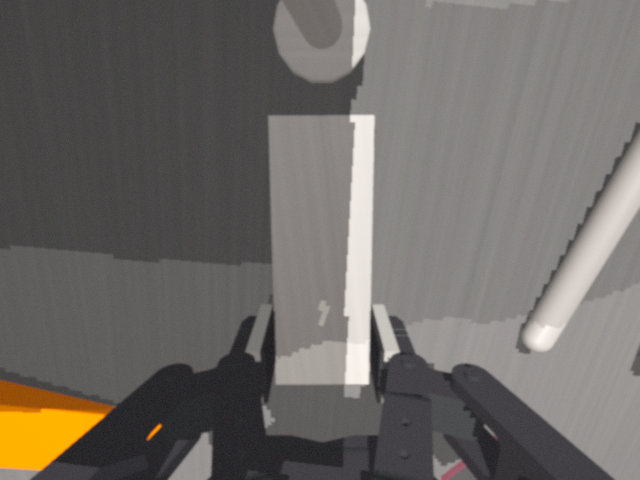

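The wedge axis (px 321.5) is in line with the foot centre (px 322). I'll slide 20 mm further while held, which puts about 10 mm under the plate without contact yet, and then release.

jog_arm:
  series: [2,0,0,0,0.6,5,0,0,0,0.6,8,0,0,0,0.6,11,0,0,0,0.6,14,0,0,0,0.6,17,0,0,0,0.6,19,0,0,0,0.6,20,0,0,0,0.6,20,0,0,0,0.6,20,0,0,0,0.6]

```text
clock: 7.95
eef_pos: [607.0, 6.3, 3.4]
tool_rot: [2.112, 2.326, -0.0]
force: [0.6, -3.6, 5.5]
width: 0.459
```

```bash
python3 look.py 5 wrist
```

```text
[ 0.38  0.6  -0.6   1.7   0.39  0.97 -0.27] [607.    6.3   3.4] phi 1.6672 [ 2.112  2.326 -0.   ] [ 0.  -4.8  5.9] 8.0 0.461
```

View pics/wrist5.png

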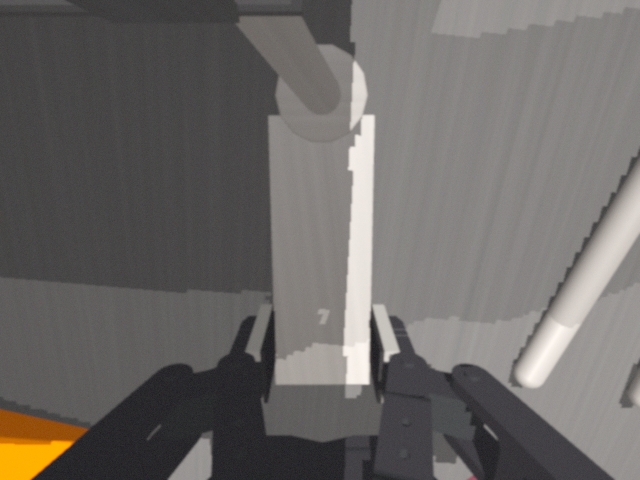

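Run:
```python
from h import *
t=pickle.load(open("w1.pkl","rb"))
for p in[(255,240),(255,280),(136,240),(136,280),(288,340),(370,288),(390,320),(315,363)]:print(p,ray(t,*p,10).round(0))
```

```text
(255, 240) [540. -77.  10.]
(255, 280) [ 532. -119.   10.]
(136, 240) [424. -62.  10.]
(136, 280) [ 412. -104.   10.]
(288, 340) [ 554. -193.   10.]
(370, 288) [ 647. -142.   10.]
(390, 320) [ 665. -182.   10.]
(315, 363) [ 579. -226.   10.]
```

jog_arm:
  series: [0,0,0,0,0.5,0,0,0,0,0.4,0,0,0,0,0.35,0,0,0,0,0.3,0,0,0,0,0.3,0,0,-1,0,0.3,0,0,-2,0,0.3,0,0,-2,0,0.3,0,0,-2,0,0.3,0,0,-2,0,0.3]

```text
clock: 9.25
eef_pos: [606.9, 6.4, 5.3]
tool_rot: [2.112, 2.326, -0.0]
force: [-0.4, 1.5, -0.7]
width: 0.702
```

```bash
python3 look.py 6 wrist
```

```text
[ 0.39  0.59 -0.6   1.7   0.39  0.98 -0.26] [607.    6.4   5.3] phi 1.6672 [ 2.112  2.326 -0.   ] [-0.1  0.4 -1.1] 9.3 0.7
```

View pics/wrist6.png

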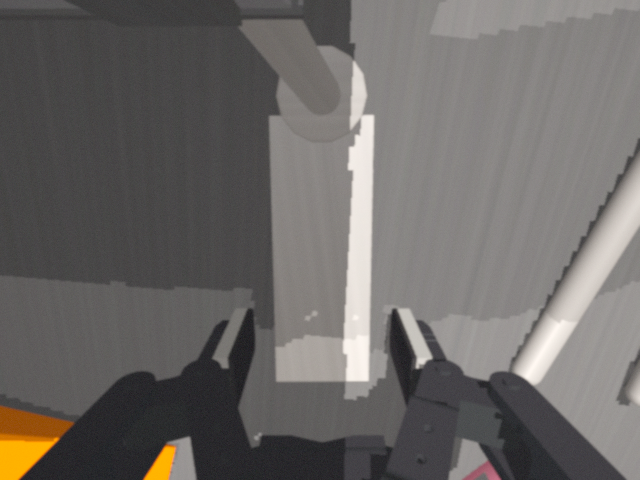

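Released cleanly. I'll back off 52 mm and close behind the wedge.

jog_arm:
  series: [-4,0,0,0,0.3,-14,0,0,0,0.3,-28,0,0,0,0.3,-42,0,0,0,0.3,-50,0,0,0,0.3,-52,0,0,0,0.3,-52,0,0,0,0.6,-52,0,0,0,0.85,-52,0,0,0,0.85,-52,0,0,0,0.85]

```text
clock: 10.55
eef_pos: [612.0, -45.1, 5.3]
tool_rot: [2.111, 2.326, -0.0]
force: [0.6, 0.0, -0.2]
width: 0.152
```

```bash
python3 look.py 7 wrist
```

```text
[ 0.46  0.6  -0.59  1.68  0.39  0.98 -0.17] [612.  -45.2   5.3] phi 1.6674 [ 2.111  2.326 -0.   ] [-0.4  1.4  0. ] 10.6 0.148
```

View pics/wrist7.png

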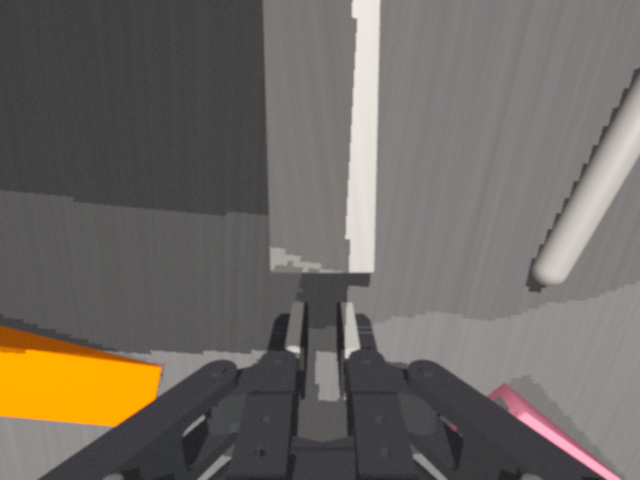

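jog_arm:
  series: [4,0,0,0,0.85,8,0,0,0,0.85,12,0,0,0,0.85,15,0,0,0,0.85,17,0,0,0,0.85,18.5,0,0,0,0.85,20,0,0,0,0.85,21.5,0,0,0,0.85,23,0,0,0,0.85,24,0,0,0,0.85]

```text
clock: 11.85
eef_pos: [609.7, -21.4, 5.3]
tool_rot: [2.112, 2.326, -0.0]
force: [-0.1, -2.7, 0.1]
width: 0.146
```

```bash
python3 look.py 8 wrist top
```

```text
[ 0.42  0.6  -0.6   1.69  0.39  0.98 -0.22] [609.7 -21.2   5.3] phi 1.6673 [-2.112 -2.326 -0.   ] [ 0.8 -2.1 -0. ] 11.95 0.146
```

View pics/wrist8.png

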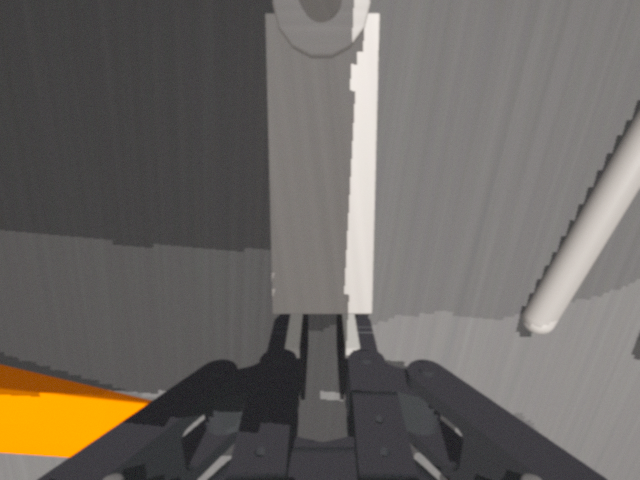

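Run:
```python
from h import *
t=pickle.load(open("wrist8.pkl","rb"))
tip=ray(t,323,14,2);bk=ray(t,323,313.5,20);print(tip,bk,np.hypot(*(tip-bk)[:2]))
for z in(5,7,9,13,15):
    e=ray(t,322,56,z);print(z,e,np.hypot(*(tip-e)[:2]))
```

```text
[597.97741189  98.54493875   2.        ] [608.40884453  -9.59024324  20.        ] 108.63715925750829
5 [598.92920196  84.95012147   5.        ] 13.628094550960464
7 [598.95675652  84.64112234   7.        ] 13.938264833247313
9 [598.98431109  84.33212321   9.        ] 14.248437509663678
13 [599.03942021  83.71412495  13.        ] 14.868789445566458
15 [599.06697477  83.40512582  15.        ] 15.178968436008226
```

jog_arm:
  series: [0.5,0,0,0,0.85,1,0,0,0,0.85,1.5,0,0,0,0.85,2,0,0,0,0.85,2.5,0,0,0,0.85,3,0,0,0,0.85,3.5,0,0,0,0.85,4,0,0,0,0.85,4.5,0,0,0,0.85,5,0,0,0,0.85]

```text
clock: 13.2
eef_pos: [609.2, -16.5, 5.3]
tool_rot: [2.112, 2.326, -0.0]
force: [1.4, -2.7, 0.5]
width: 0.149
```

jog_arm:
  series: [0.4,0,0,0,0.85,0.8,0,0,0,0.85,1.2,0,0,0,0.85,1.6,0,0,0,0.85,2,0,0,0,0.85,2.4,0,0,0,0.85,2.8,0,0,0,0.85,3.2,0,0,0,0.85,3.6,0,0,0,0.85,4,0,0,0,0.85]

```text
clock: 14.45
eef_pos: [608.8, -12.5, 5.3]
tool_rot: [2.112, 2.326, -0.0]
force: [0.0, -3.0, -0.3]
width: 0.152
```

```bash
python3 look.py 9 wrist
```

```text
[ 0.41  0.6  -0.6   1.69  0.39  0.98 -0.23] [608.8 -12.4   5.3] phi 1.6672 [ 2.112  2.326 -0.   ] [ 0.3 -1.8 -0.2] 14.5 0.155
```

jog_arm:
  series: [0.4,0,0,0,0.85,0.8,0,0,0,0.85,1.2,0,0,0,0.85,1.6,0,0,0,0.85,2,0,0,0,0.85,2.4,0,0,0,0.85,2.8,0,0,0,0.85,3.2,0,0,0,0.85,3.6,0,0,0,0.85,4,0,0,0,0.85]

```text
clock: 15.75
eef_pos: [608.4, -8.5, 5.3]
tool_rot: [2.112, 2.326, -0.0]
force: [1.1, -2.4, 0.7]
width: 0.15
```

```bash
python3 look.py 10 wrist
```

```text
[ 0.41  0.59 -0.6   1.69  0.39  0.98 -0.24] [608.4  -8.4   5.3] phi 1.6672 [2.112 2.326 0.   ] [ 0.4 -2.1  0.6] 15.8 0.148
```

jog_arm:
  series: [0.4,0,0,0,0.85,0.8,0,0,0,0.85,1.2,0,0,0,0.85,1.6,0,0,0,0.85,2,0,0,0,0.85,2.4,0,0,0,0.85,2.8,0,0,0,0.85,3.2,0,0,0,0.85,3.6,0,0,0,0.85,4,0,0,0,0.85]

```text
clock: 17.05
eef_pos: [608.2, -6.3, 5.3]
tool_rot: [2.112, 2.323, -0.002]
force: [1.2, -9.5, 0.6]
width: 0.148
```

```bash
python3 look.py 11 wrist
```

```text
[ 0.4   0.59 -0.6   1.69  0.39  0.98 -0.25] [608.2  -6.4   5.4] phi 1.6658 [ 2.112e+00  2.323e+00 -2.000e-03] [ 1.4 -8.3  1.4] 17.1 0.152
```

View pics/wrist11.png

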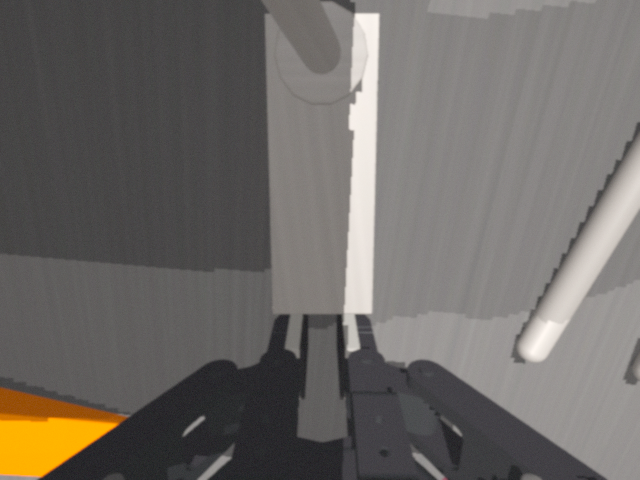

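Force rose from about 2.5 N to 9 N and the wedge stopped advancing, so it bears with roughly 29 mm in. The wrist view shows the foot at (321,62), centred on the wedge. I'll back off, rise and go to the press point.

jog_arm:
  series: [-5,0,0,0,0.85,-16,0,0,0,0.9,-26,0,-2,0,1,-28,0,-20,0,1,-28,0,-60,0,1,-28,0,-110,0,1,-28,0,-165,0,1,-28,0,-220,0,1,-28,0,-255,0,1,-28,0,-270,0,1]

```text
clock: 18.35
eef_pos: [611.2, -31.7, 278.7]
tool_rot: [2.109, 2.324, 0.004]
force: [-0.1, 0.3, -0.5]
width: -0.002
```

```bash
python3 look.py 12 top scene wrist
python3 - <<'E'
from h import *
a=pickle.load(open("top0.pkl","rb"));b=pickle.load(open("top12.pkl","rb"))
k=4
f=lambda d:cv2.resize(d["color"][195:260,190:285],None,fx=k,fy=k,interpolation=cv2.INTER_CUBIC)
cv2.imwrite("pics/cmp.png",np.hstack([f(a),f(b)]))
P=dep(b);s=pickle.load(open("scene12.pkl","rb"));s0=pickle.load(open("scene0.pkl","rb"))
# forge top plane tilt via scene depth
for d in (s0,s):
    Q=dep(d);m=(abs(Q[...,2]-235)<8)&(Q[...,0]>350)&(Q[...,0]<580)&(Q[...,1]>95)&(Q[...,1]<200)
    q=Q[m];A=np.c_[q[:,:2]-[460,190],np.ones(len(q))];print(len(q),np.linalg.lstsq(A,q[:,2],rcond=None)[0])
E
```

```text
[ 0.5   0.36 -0.68  1.4   0.22  1.46 -0.08] [610.6 -32.2 275.2] phi 1.6674 [2.111 2.326 0.   ] [ 0.3 -0.3 -0.9] 18.5 0.003
3504 [-2.25254290e-04 -9.95456603e-04  2.35963702e+02]
3515 [5.34442010e-04 1.94869801e-03 2.36138369e+02]
```

View pics/cmp.png

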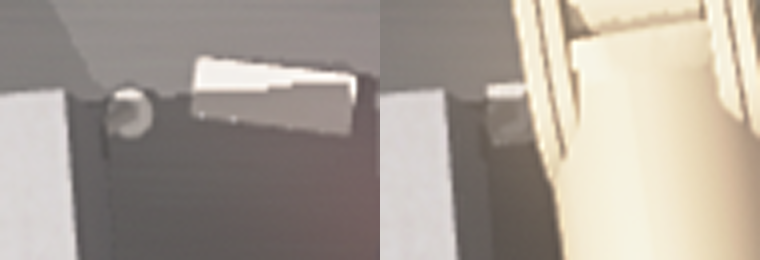

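View pics/scene12.png

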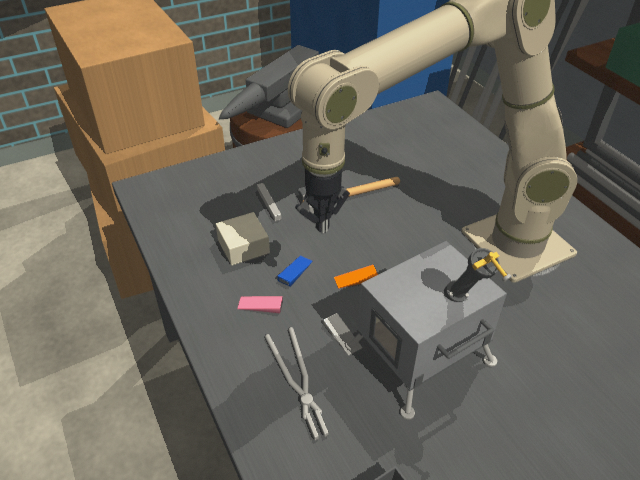

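The forge edge is unmoved in the top view and there is no sign of jacking. Moving over the corner.

jog_arm:
  series: [10,-1,0,0,1,40,-5,0,0,1,75,-9,0,0,1,110,-14,0,0,1,140,-18,0,0,1,154,-19.5,0,0,1,157,-20,6,0,1,157,-20,16,0,1,157,-20,25,0,1,157,-20,30,0,1]

```text
clock: 19.75
eef_pos: [575.7, 121.0, 244.2]
tool_rot: [-2.113, -2.324, 0.002]
force: [0.4, -0.7, 0.6]
width: 0.001
```

```bash
python3 look.py 13 scene wrist;python3 - <<'E'
import cv2
a=cv2.imread("pics/scene13.png");cv2.imwrite("pics/s13c.png",cv2.resize(a[200:440,290:520],None,fx=2.5,fy=2.5))
E
```

```text
[ 0.32  0.33 -0.75  1.51  0.23  1.39 -0.35] [575.6 121.4 244.5] phi 1.6665 [-2.112e+00 -2.325e+00  1.000e-03] [ 0.1 -0.2  0.3] 19.85 -0.001
```

View pics/s13c.png

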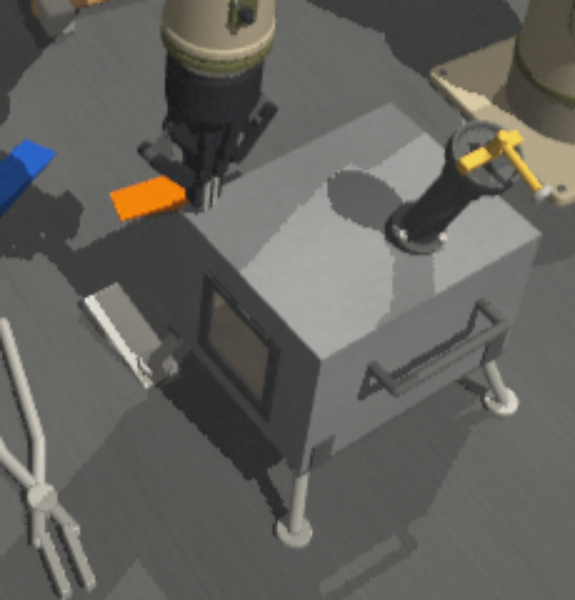

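View pics/wrist13.png

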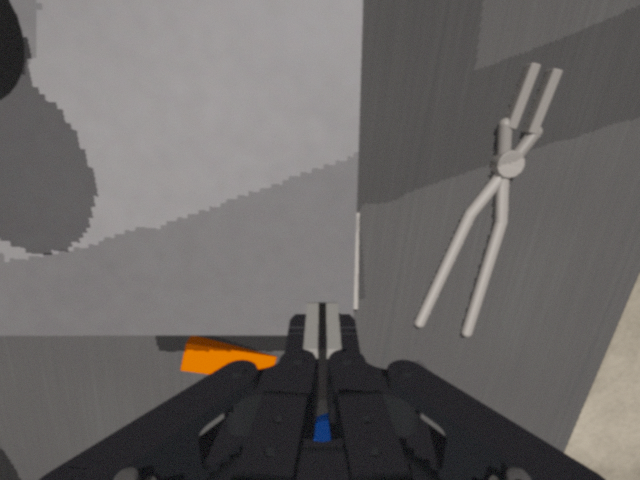

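Run:
```python
from h import *
t=pickle.load(open("wrist13.pkl","rb"))
print(ray(t,357.5,200,235),ray(t,200,335,235), ray(t,358,335,235))
```

```text
[585.02019262 175.59261665 235.        ] [516.93526274 101.99093883 235.        ] [593.76214155 109.33303077 235.        ]
```

jog_arm:
  series: [0.5,1.5,2,0,1,1,1.5,4,0,1,1,1.5,5.5,0,1,1,1.5,6.5,0,1,1,1.5,7.5,0,1,1,1.5,8.5,0,1,1,1.5,9,0,1,1,1.5,9.5,0,1,1,1.5,10,0,1,1,1.5,10,0,1]

```text
clock: 21.1
eef_pos: [577.1, 123.1, 235.3]
tool_rot: [2.112, 2.326, -0.0]
force: [-0.7, -0.3, -0.1]
width: -0.005
```

jog_arm:
  series: [0,0,0.3,0,1,0,0,0.6,0,1,0,0,0.9,0,1,0,0,1.2,0,1,0,0,1.5,0,1,0,0,1.8,0,1,0,0,2.1,0,1,0,0,2.4,0,1,0,0,2.7,0,1,0,0,3,0,1]

```text
clock: 22.35
eef_pos: [577.5, 122.9, 234.8]
tool_rot: [2.111, 2.324, 0.001]
force: [-7.6, -4.4, 20.1]
width: -0.001
```

With 20 N down, the TCP moved only from 235.3 to 234.8, so there is hardly any dip. I'll hold briefly at lower force and look.

jog_arm:
  series: [0,0,-0.2,0,1,0,0,-0.4,0,1,0,0,-0.5,0,1,0,0,-0.5,0,1,0,0,-0.5,0,1,0,0,-0.5,0,1,0,0,-0.5,0,1,0,0,-0.5,0,1,0,0,-0.5,0,1,0,0,-0.5,0,1]

```text
clock: 23.6
eef_pos: [577.5, 122.9, 234.9]
tool_rot: [2.111, 2.324, 0.001]
force: [-7.0, -3.3, 16.8]
width: -0.0
```

```bash
python3 look.py 14 top scene
```

```text
[ 0.31  0.34 -0.75  1.52  0.24  1.37 -0.36] [577.4 122.9 234.9] phi 1.6667 [2.111e+00 2.324e+00 1.000e-03] [-6.8 -3.4 17.1] 23.7 0.001
```

jog_arm:
  series: [0,0,-1,0,1,0,0,-3,0,1,0,0,-8,0,1,0,0,-20,0,1,0,0,-40,0,1,0,0,-60,0,1,-30,0,-75,0,1,-70,0,-80,0,1,-110,0,-80,0,1,-140,0,-80,0,1]

```text
clock: 24.95
eef_pos: [590.8, -18.3, 313.6]
tool_rot: [2.113, 2.324, 0.0]
force: [0.7, 1.0, 0.3]
width: -0.001
```

jog_arm:
  series: [-30,-30,0,0,1,-80,-70,0,0,1,-130,-110,0,0,1,-170,-140,0,0,1,-200,-160,0,0,1,-210,-165,0,0,1,-210,-165,0,0,1,-210,-165,0,0,1,-210,-165,0,0,1,-210,-165,0,0,1]

```text
clock: 26.2
eef_pos: [446.9, -240.5, 312.8]
tool_rot: [-2.11, -2.327, -0.0]
force: [-0.0, 0.9, -0.2]
width: -0.002
```

```bash
python3 look.py 15 top scene
python3 - <<'E'
from h import *
k=4
f=lambda n:cv2.resize(pickle.load(open(n,"rb"))["color"][195:260,190:285],None,fx=k,fy=k,interpolation=cv2.INTER_CUBIC)
g=lambda n:cv2.resize(pickle.load(open(n,"rb"))["color"][290:370,300:395],None,fx=k,fy=k,interpolation=cv2.INTER_CUBIC)[:320]
cv2.imwrite("pics/cmp2.png",np.vstack([np.hstack([f("top0.pkl"),f("top15.pkl")]),np.hstack([g("scene0.pkl"),g("scene15.pkl")])]))
for n in("top0","top15","scene0","scene15"):
    Q=dep(pickle.load(open(n+".pkl","rb")));m=(abs(Q[...,2]-235)<8)&(Q[...,0]>350)&(Q[...,0]<580)&(Q[...,1]>95)&(Q[...,1]<200)
    q=Q[m];A=np.c_[q[:,:2]-[460,150],np.ones(len(q))];print(n,len(q),np.linalg.lstsq(A,q[:,2],rcond=None)[0].round(5))
E
```

```text
[ 0.91  0.07 -0.53  1.61  0.04  1.47  0.48] [ 446.7 -240.8  312.8] phi 1.6679 [-2.111 -2.327 -0.   ] [-0.3 -0.  -0.1] 26.3 0.005
top0 4252 [-2.3300000e-03  5.1900000e-03  2.3612384e+02]
top15 4269 [-3.1200000e-03  2.3000000e-03  2.3613881e+02]
scene0 3504 [-2.3000000e-04 -1.0000000e-03  2.3600352e+02]
scene15 3490 [ 3.600000e-04 -4.700000e-04  2.360144e+02]
```

View pics/cmp2.png

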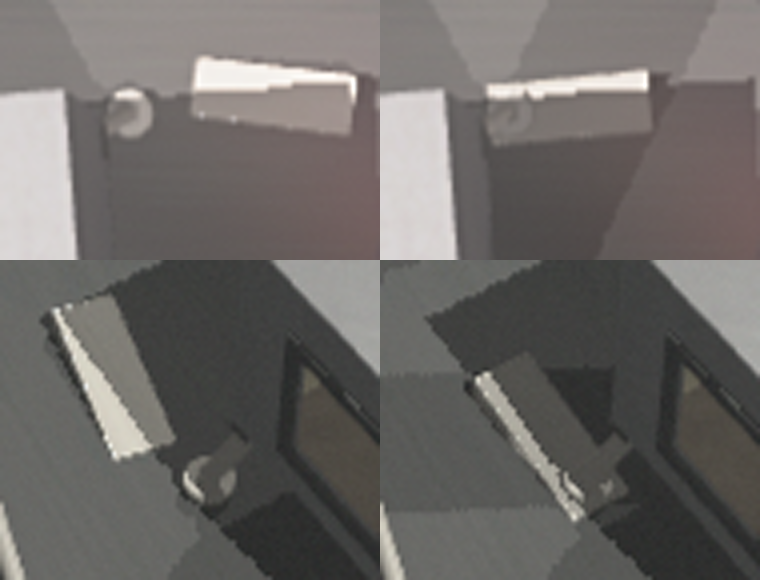

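View pics/scene15.png

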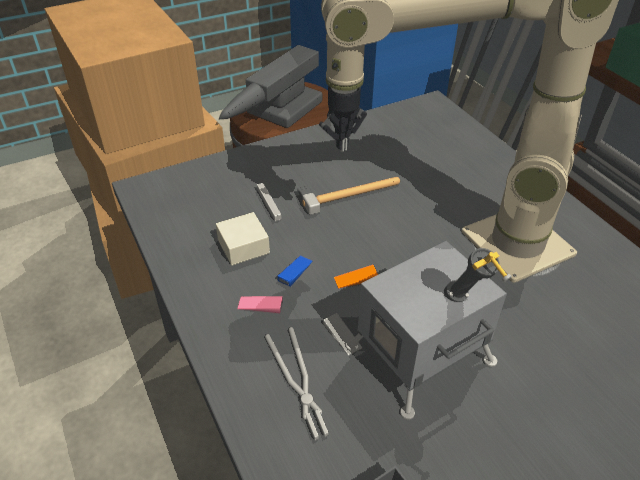

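The wedge sits centred under the foot. The forge edges have not moved, its top is level within the depth noise, and the hand is clear. Handing in.

```bash
python3 -c "
from bench import arm
print(arm.close_job())"
```

```text
the job is handed in; nothing more can be done
None
```

The steel wedge now bears under the middle of the forge's short foot, and the press test on the corner above it passed. I handed the job in after about 26 s, with no verdict reported.

- **Placing the wedge:** I held it lightly by its sides, flat on the bench, and turned it about 12° into line with the foot. I slid its thin end about 10 mm under the plate, let go, and pushed it by its back face. The push force rose from about 2.5 N to about 9 N with roughly 29 mm under the plate, and I stopped there.
- **Press test:** Pressing the top corner with 17 to 20 N moved the fingertip down only about 0.5 mm, so I made no second push. There was also 4 to 8 N of sideways force on the fingertip during the press.
- **Last checks:** The final pictures show the wedge centred under the foot and the forge's edges where they started. The hammer, tongs, brick and billet look untouched, and the hand is clear.
- **Less certain:** The depth readings of the forge's level are noisy, at about ±0.003 rad. One mid-job reading was off by about that much, but it leaned opposite to jacking and was gone in the final picture. I took it as noise.

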